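# Close the button box and lift its outer lid

## Task

Stand the two loose aluminium canisters in the two empty wells of the sewing box's base, to complete the neat row of three. Then lower the box's double lid, both lids nested together, onto the base so that it covers the canisters and sits fully down, and lift off the outer lid alone by its handle, leaving the inner lid seated and undisturbed. Keep the lids level, leave the other things on the counter where they are, and finish while still holding the outer lid still and level a hand's breadth (about 10 cm) straight above the box: do not put it down.

Things in the scene. Friction and masses are not known exactly. Their poses are not given: they have to be found in the camera images.
- box_base: Wooden base of the sewing box, fixed to the counter: a board 148 x 76 x 6 mm with a block 119 x 47 x 10 mm on it (top 16 mm above the counter) that has three wells in a row. Origin at the centre of the underside; x along the long side, z up. The inner lid fits over the block, either way round, with 4 mm play on every side and rests on the board, its lower edge 6 mm above the counter.
- well0 (a point): Centre of the floor of the end well at the base's -x end (the end nearer the robot, 37.5 mm from the middle well). Wells are 32 mm wide and 5 mm deep, the floor 11 mm above the counter.
- well1 (a point): Centre of the floor of the middle well, same size.
- well2 (a point): Centre of the floor of the end well at the base's +x end (away from the robot), same size; a canister already stands in it.
- can0_center (a point): Small aluminium screw-top canister, upright cylinder 25 mm in diameter, 30 mm tall, about 30 g; point at its centre, 15 mm above its underside, z up. Stands loose on the counter to the robot's right. In a well its top 25 mm stand out of the block, so grip it by its upper part. All three are alike, and either loose one may go in either empty well.
- can1_center (a point): Small aluminium screw-top canister, upright cylinder 25 mm in diameter, 30 mm tall, about 30 g; point at its centre, 15 mm above its underside, z up. Stands loose on the counter to the robot's right. In a well its top 25 mm stand out of the block, so grip it by its upper part. All three are alike, and either loose one may go in either empty well.
- can2_center (a point): A third canister just like the two loose ones, already standing upright in the end well well2; point at its centre, z up.
- inner_center (a point): Inner lid: wooden cover 134 (x) x 62 (y) x 50 mm tall, open below (walls 3.5, hollow 40 deep), a cork-lined pan on top; 220 g. Stands on the counter, outer lid on it. Point at its centre, 25 mm above its lower edge; x along the long side, z up. Gripped across its 62 mm width it carries both lids; the fingers straddle the outer lid, whose handle tops out 73 mm above the inner lid's lower edge.
- outer_handle (a point): Outer lid: wooden plate 128 x 58 x 5 mm, 90 g, lying loose on the inner lid's rim, a 4 mm plug below it inside the rim (2.5 mm play), a bar handle on top 60 long (x), 12 wide, 18 mm tall. Point at the handle's centre, 9 mm below its top and 9 mm above the plate; z up. Nested, the point is 64 mm above the inner lid's lower edge (39 mm above its centre).
- polish_tin: Bystander: flat round steel tin, 62 mm across, 22 mm tall, among the canisters; origin at its underside.
- spray_bottle: Bystander: empty aluminium spray bottle, 60 mm across, 208 mm tall; origin at its underside.
- dryer_ball: Bystander: silicone dryer ball, 66 mm; origin at its underside.
- belt_buckle: Bystander: steel belt buckle lying flat, 70 x 50 x 9 mm; origin at its underside.
- clothes_brush: Bystander: brush lying on the counter; origin at its underside.
- peg_jar: Bystander: closed glass jar, 70 mm across, 80 mm tall; origin at its underside.

How it is judged:
By the outcome, as a careful person would: the job done as asked, in the order asked, and still so for the second after the job is handed in, while the arm keeps its last pose, push and grip.
It also fails if it takes over 72 s, if anything falls off the work surface, if the arm or the gripper's body presses on something with over 40 N, if the wrist force passes 120 N, or if a joint passes its speed limit or range.

## Robot

A 7-joint arm with a two-finger parallel gripper is mounted at the origin on the work surface. World frame = base frame: x ahead of the robot, y to its left, z up, the work surface at z = 0. Lengths are in m, angles in rad, forces in N, time in s.
With the tool pointing down it reaches from about 0.425 to 0.875 m from the base axis. Payload 8.4 kg.
Tool frame: the origin (TCP) lies at the very end of the fingers, on their centre line; the grasp point (between the pads) lies 19 mm behind it (r.pinch_z is the distance from the TCP to the grasp point, in m); z points along the fingers, y is the line along which they close (so a half turn about z gives the same grasp; the last joint's range is limited). The gripper opens to 85 mm and grips with 20 to 120 N. Pads are 22 mm wide; open, the fingers measure 114 mm over their backs; the gripper's body (76 mm by 85 mm) begins 54 mm behind the grasp point. The pads swing forward as they close: fully open they stand 13 mm farther back than shut.
Start: joints at [-1.269, 0.333, 0.04, 1.465, -0.013, 1.343, -0.059], TCP at [0.254, 0.598, 0.231] pointing down, gripper open.
Joint ranges: [-2.58, 2.58], [-0.38, 2.09], [-1.3, 1.39], [0.25, 2.4], [-1.5, 4.64], [0.08, 2.09], [-2.65, 2.65]. Speed limits (rad/s): [2.22, 2.22, 2.79, 2.79, 3.14, 3.14, 3.14].

## Interface

Orientations are given as a unit quaternion [w, x, y, z].
In Python, from station import r gives the robot as it stands.
- The arm moves only by the tool send_rows, never from a script. Its argument "rows" is a list of rows, each an object of numbers: "dx", "dy", "dz": the shift along the world's x, y, z in mm; "twist": the turn about the world's z in rad; "gripper": the closure, from 0 (fully open) to 1 (shut). In form: [{"dx": .., "dy": .., "dz": .., "twist": .., "gripper": ..}, ...]. A call has 1 to 12 rows; each row shifts and turns the commanded pose from where the row before left it; what a row does not reach is not made up. A row lasts 1/8 s, in which the tool goes at most 62.5 mm and 10.7 degrees, less where a joint would pass 70% of its speed; a pose out of reach is approached as far as the arm can. A call with a gripper value outside its range is refused whole. The fingers move at their own pace and stop on an object; "force" is the grip in N (left out, the last holds). Time passes only in rows, so rows that do not move let the fingers close. It gives the time, the measured TCP pose, the force, the opening and the grip force at its end, in the units of the state.
- r.get_obs(): the state, without advancing time (a new reading comes with each control period).
- r.grab_frame(name): name is "scene" or "top" or "wrist"; returns a dict with "pixels" (400x640x3 uint8, red, green, blue), "fx", "fy", "cx", "cy" (pixels), "k1" (the pictures are not rectified: a ray, as slopes to the right and down, at radius r is drawn at 1 + k1 r^2 times it, then the intrinsics apply), "pose" (4x4, takes a point from camera to world coordinates). Camera axes: x right, y up, looking along -z (the intrinsics and any distortion apply to the point x, -y, -z); pixel columns grow to the right and rows downward; lengths in m; the calibration is good to about 2 mm. A picture is of the moment at which its call begins. There is no depth.
- r.job_done(): hands the job in; it is judged then, once.
Trained networks look in a picture, given as the dict that the camera call returned (one of the last four; its "shot" number tells which), for a name from the list of things; names that differ only in an ending like _2 or _b are one class to them, and where a whole thing is asked for, a point or a joint stands for the part that bears it (a point fixed in the world has none). Each returns a list of dicts, best first, with "score" (0 to 1); they miss things now and then, are a little off and sometimes report something else, mostly with a low value. They report only what shows in the picture. A call takes as long as a camera call.
- r.outline_of(thing, picture): "pixels" (400x640 bool, what is visible of it) and "point" ([column, row] in pixels, amid what is visible of it).
The state is a dict: "clock": time; "joint_positions": joint angles; "joint_vel": joint speeds; "joint_efforts": joint torques, N m; "eef_pos": TCP position; "orientation": TCP orientation; "force": force on the tool from outside, world axes, zero at the start; "moment": the same for the moment, N m; "finger_gap": finger opening in m; "grasp_force": force on a finger pad.
Only numpy, scipy, OpenCV 4.12 (cv2) and the standard library are available. Lean on these libraries where they do the work, as an engineer would, in place of code of your own. Each camera call takes 0.05 s, during which the arm holds its last target. There are 200 camera calls.

## Working session

There is one attempt and no reset: what is moved stays moved. The work goes in short steps, Python scripts to look and compute and a tool call to move; the robot and the scene stay as the last step left them, time stands still between calls to the robot, and variables do not carry over. Pictures are saved under pics/ and viewed, at most 12 in all, crops included, and the job is handed in when it is done.

Besides the shell and the picture viewer there is one more tool, called in YAML: its name, and indented under it one key for each argument. send_rows: Moves the arm, as the interface text tells. Its arguments: {"type":"object","properties":{"rows":{"type":"array","items":{"type":"object","properties":{"dx":{"type":"number"},"dy":{"type":"number"},"dz":{"type":"number"},"twist":{"type":"number"},"gripper":{"type":"number"}}}},"force":{"type":"number"}},"required":["rows"]}

```bash
mkdir -p pics
cat > h.py <<'E'
import numpy as np, cv2
from station import r
def ray(f,uv):
    K=np.array([[f["fx"],0,f["cx"]],[0,f["fy"],f["cy"]],[0,0,1.]])
    x,y=cv2.undistortPoints(np.array([[uv]],float),K,np.array([f["k1"],0,0,0.]))[0,0]
    P=np.array(f["pose"]); return P[:3,3],P[:3,:3]@np.array([x,-y,-1.])
def at(f,uv,z):
    o,d=ray(f,uv); return o+d*(z-o[2])/d[2]
def proj(f,p):
    P=np.array(f["pose"]); c=P[:3,:3].T@(np.array(p)-P[:3,3]); x,y=c[0]/-c[2],-c[1]/-c[2]
    s=1+f["k1"]*(x*x+y*y); return f["fx"]*x*s+f["cx"],f["fy"]*y*s+f["cy"]
def save(f,n): cv2.imwrite("pics/"+n,cv2.cvtColor(f["pixels"],cv2.COLOR_RGB2BGR))
E
python3 - <<'E'
from h import *
o=r.get_obs(); print({k:np.round(v,3) for k,v in o.items()}, r.pinch_z)
for c in ("top","scene"):
    f=r.grab_frame(c); save(f,c+"0.png"); print(c,np.round(f["pose"],3).tolist(),f["fx"],f["k1"])
    for n,z in [("box_base",.006),("can0_center",.015),("can2_center",.026),("inner_center",.025),("outer_handle",.064),("polish_tin",.022),("spray_bottle",.1),("dryer_ball",.033),("belt_buckle",.005),("clothes_brush",.02),("peg_jar",.04)]:
        for d in r.outline_of(n,f)[:4]:
            print(n,round(d["score"],2),np.round(d["point"]),d["pixels"].sum(),np.round(at(f,d["point"],z),3))
E
```

```text
{'clock': np.float64(0.0), 'joint_positions': array([-1.269,  0.334,  0.04 ,  1.466, -0.013,  1.343, -0.059]), 'joint_vel': array([ 0.001, -0.001,  0.   ,  0.001,  0.002, -0.   , -0.   ]), 'joint_efforts': array([-1.0000e-03, -6.5855e+01,  1.3650e+00, -4.0556e+01,  1.7000e-02,
        1.2000e-02, -0.0000e+00]), 'eef_pos': array([0.253, 0.598, 0.23 ]), 'orientation': array([-0.   ,  0.199,  0.98 , -0.001]), 'force': array([ 0.721, -1.401, -0.17 ]), 'moment': array([-0.015, -0.027, -0.012]), 'grasp_force': np.float64(0.0), 'finger_gap': np.float64(0.085)} 0.0187
top [[-0.01, 0.999, -0.047, 0.523], [-1.0, -0.01, -0.001, 0.092], [-0.001, 0.047, 0.999, 1.303], [0.0, 0.0, 0.0, 1.0]] 487.12200083892253 -0.14738635317390208
box_base 0.61 [346. 218.] 1438 [0.532 0.016 0.006]
can2_center 0.45 [334. 202.] 68 [0.572 0.048 0.026]
outer_handle 0.58 [234. 225.] 1175 [0.516 0.304 0.064]
polish_tin 0.59 [432. 196.] 449 [ 0.585 -0.211  0.022]
spray_bottle 0.86 [462. 141.] 909 [ 0.722 -0.274  0.1  ]
dryer_ball 0.68 [390. 120.] 498 [ 0.787 -0.103  0.033]
belt_buckle 0.51 [403. 270.] 323 [ 0.39  -0.135  
[... 488 characters left out ...]
.026]
inner_center 0.96 [395. 192.] 523 [0.565 0.286 0.025]
outer_handle 0.74 [400. 175.] 729 [0.541 0.303 0.064]
polish_tin 0.84 [207. 232.] 478 [ 0.588 -0.223  0.022]
polish_tin 0.58 [446. 152.] 743 [0.449 0.484 0.022]
polish_tin 0.4 [395. 174.] 736 [0.502 0.309 0.022]
spray_bottle 0.86 [186. 268.] 1602 [ 0.737 -0.268  0.1  ]
dryer_ball 0.81 [267. 292.] 699 [ 0.799 -0.099  0.033]
dryer_ball 0.7 [298. 206.] 1050 [0.565 0.018 0.033]
dryer_ball 0.7 [395. 190.] 616 [0.565 0.287 0.033]
belt_buckle 0.55 [234. 176.] 230 [ 0.393 -0.134  0.005]
clothes_brush 0.97 [443. 215.] 847 [0.666 0.388 0.02 ]
peg_jar 0.72 [181. 266.] 1625 [ 0.691 -0.289  0.04 ]
peg_jar 0.63 [445. 154.] 736 [0.471 0.468 0.04 ]
```

Run:
```python
import cv2
i=cv2.imread("pics/top0.png")[90:310,150:490]; cv2.imwrite("pics/top0c.png",cv2.resize(i,None,fx=2.3,fy=2.3,interpolation=2))
```

```text
(no output)
```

View pics/top0c.png

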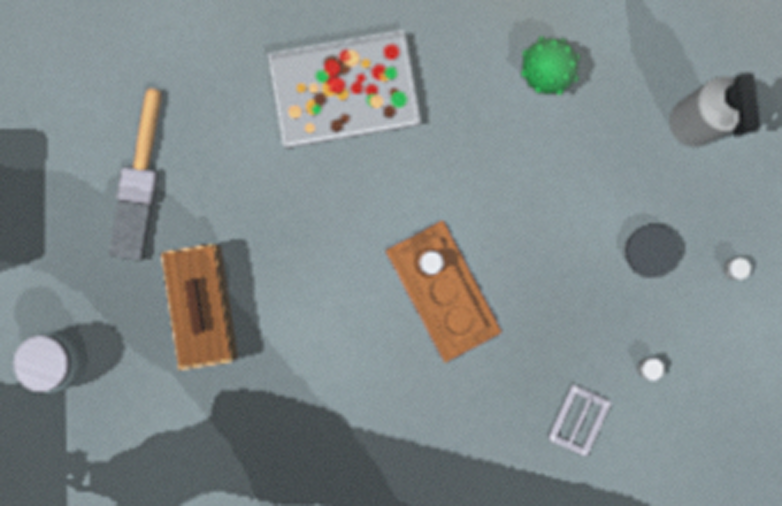

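View pics/scene0.png

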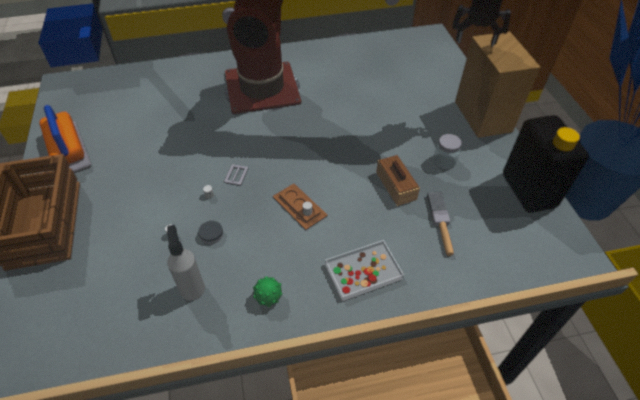

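The top crop shows the base with can2 in its upper-left well and empty wells at crop (444,290) and (459,320). The loose cans are at crop (739,268) and (652,369), and the lid is at (198,305). The scene view agrees, with cans at (208,189) and (170,229).

Run:
```python
from h import *
f=r.grab_frame("top"); im=f["pixels"].astype(int)
m=(im.min(2)>170).astype(np.uint8)
for c,n in [((471,206),"cA"),((433,250),"cB"),((337,204),"c2")]:
    z=.041 if n=="c2" else .03
    sub=np.zeros_like(m); sub[c[1]-9:c[1]+10,c[0]-9:c[0]+10]=m[c[1]-9:c[1]+10,c[0]-9:c[0]+10]
    k,l,s,ct=cv2.connectedComponentsWithStats(sub); i=1+np.argmax(s[1:,4]); print(n,ct[i],s[i,4],np.round(at(f,ct[i],z),4))
for n,z in [("box_base",.006),("outer_handle",.055)]:
    d=r.outline_of(n,f)[0]; p=np.argwhere(d["pixels"])[:,::-1]
    b=cv2.boxPoints(cv2.minAreaRect(p.astype(np.float32))); w=np.array([at(f,q,z)[:2] for q in b])
    print(n,np.round(w,3).tolist(),w.mean(0),[ (round(np.linalg.norm(w[i]-w[i-1]),3),round(np.degrees(np.arctan2(*(w[i]-w[i-1])[::-1])),1)) for i in range(4)])
```

```text
cA [471.36363636 206.5       ] 66 [ 0.5568 -0.316   0.03  ]
cB [433.36764706 250.36764706] 68 [ 0.4426 -0.2112  0.03  ]
c2 [337.12857143 203.84285714] 70 [0.5674 0.0413 0.041 ]
box_base [[0.583, 0.094], [0.619, 0.026], [0.488, -0.042], [0.453, 0.026]] [0.53568521 0.0258385 ] [(np.float64(0.147), np.float64(27.5)), (np.float64(0.077), np.float64(-62.5)), (np.float64(0.148), np.float64(-152.6)), (np.float64(0.077), np.float64(117.3))]
outer_handle [[0.58, 0.344], [0.588, 0.285], [0.461, 0.267], [0.453, 0.325]] [0.52036521 0.30516677] [(np.float64(0.128), np.float64(8.6)), (np.float64(0.059), np.float64(-81.9)), (np.float64(0.128), np.float64(-171.5)), (np.float64(0.059), np.float64(98.4))]
```

send_rows:
  rows:
    - {"dx": 31, "dy": -37, "twist": -0.113, "gripper": 0.45}
    - {"dx": 31, "dy": -37, "twist": -0.113, "gripper": 0.45}
    - {"dx": 31, "dy": -37, "twist": -0.113, "gripper": 0.45}
    - {"dx": 31, "dy": -37, "twist": -0.113, "gripper": 0.45}
    - {"dx": 31, "dy": -37, "twist": -0.113, "gripper": 0.45}
    - {"dx": 31, "dy": -37, "twist": -0.113, "gripper": 0.45}
    - {"dx": 31, "dy": -37, "twist": -0.113, "gripper": 0.45}
    - {"dx": 31, "dy": -37, "twist": -0.113, "gripper": 0.45}
    - {"dx": -5, "dy": -43, "twist": -0.113, "gripper": 0.45}
    - {"dx": -5, "dy": -43, "twist": -0.113, "gripper": 0.45}
    - {"dx": -5, "dy": -43, "twist": -0.113, "gripper": 0.45}
    - {"dx": -5, "dy": -43, "twist": -0.113, "gripper": 0.45}
  force: 30

```text
invalid input at $.rows[0]: expected keys dx, dy, dz, twist, gripper
```

send_rows:
  rows:
    - {"dx": -5, "dy": -43, "twist": -0.113, "gripper": 0.45}
    - {"dx": -5, "dy": -43, "twist": -0.113, "gripper": 0.45}
    - {"dx": -5, "dy": -43, "dz": -10, "twist": -0.113, "gripper": 0.45}
    - {"dx": -5, "dy": -43, "dz": -15, "twist": -0.113, "gripper": 0.45}
    - {"dx": -5, "dy": -43, "dz": -15, "twist": -0.113, "gripper": 0.45}
    - {"dx": -5, "dy": -43, "dz": -20, "twist": -0.113, "gripper": 0.45}
    - {"dx": -5, "dy": -43, "dz": -20, "twist": -0.113, "gripper": 0.45}
    - {"dx": -5, "dy": -43, "dz": -20, "twist": -0.113, "gripper": 0.45}
    - {"gripper": 0.45}
    - {"gripper": 0.45}

```text
invalid input at $.rows[0]: expected keys dx, dy, dz, twist, gripper
```

```bash
cat >> h.py <<'E'
def st():
    o=r.get_obs(); q=o["orientation"]; w,x,y,z=q
    yaw=np.degrees(np.arctan2(2*(x*y+w*z),1-2*(y*y+z*z)))
    print("t",round(float(o["clock"]),2),"tcp",np.round(np.array(o["eef_pos"])*1e3,1),"xyaw",round((yaw+90)%180-90,1),"q",np.round(q,3),"F",np.round(o["force"],1),"gap",round(float(o["finger_gap"])*1e3,1),"g",round(float(o["grasp_force"]),1),"j",np.round(o["joint_positions"],2))
    return o
E
python3 - <<'E'
from h import *
st(); f=r.grab_frame("wrist"); save(f,"w1.png"); print(proj(f,[.4426,-.2112,.03]))
E
```

```text
t 1.35 tcp [253.6 598.5 231.3] xyaw -23.0 q [-0.     0.199  0.98  -0.   ] F [-0.8 -0.4 -0.1] gap 85.3 g 0.0 j [-1.27  0.33  0.04  1.47 -0.01  1.34 -0.06]
(np.float64(-55.2947527245546), np.float64(439.7478523767892))
```

View pics/w1.png

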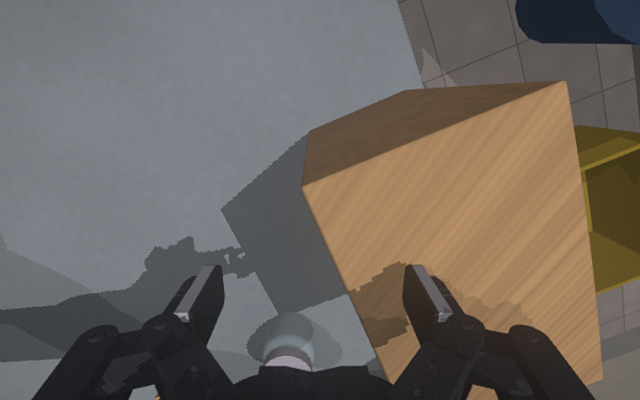

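The wrist view shows only a wood block beside the start pose. Every row needs all five keys, so I'm resending them, rising and moving clear before any twist.

send_rows:
  rows:
    - {"dx": 31, "dy": -37, "dz": 10, "twist": 0, "gripper": 0.45}
    - {"dx": 31, "dy": -37, "dz": 10, "twist": 0, "gripper": 0.45}
    - {"dx": 31, "dy": -37, "dz": 0, "twist": -0.12, "gripper": 0.45}
    - {"dx": 31, "dy": -37, "dz": 0, "twist": -0.12, "gripper": 0.45}
    - {"dx": 31, "dy": -37, "dz": 0, "twist": -0.12, "gripper": 0.45}
    - {"dx": 31, "dy": -37, "dz": 0, "twist": -0.12, "gripper": 0.45}
    - {"dx": 31, "dy": -37, "dz": 0, "twist": -0.13, "gripper": 0.45}
    - {"dx": 31, "dy": -37, "dz": 0, "twist": -0.13, "gripper": 0.45}
    - {"dx": -5, "dy": -43, "dz": 0, "twist": -0.13, "gripper": 0.45}
    - {"dx": -5, "dy": -43, "dz": 0, "twist": -0.13, "gripper": 0.45}
    - {"dx": -5, "dy": -43, "dz": 0, "twist": -0.13, "gripper": 0.45}
    - {"dx": -5, "dy": -43, "dz": 0, "twist": -0.13, "gripper": 0.45}
  force: 30

```text
clock: 2.9
eef_pos: [0.4814, 0.129, 0.2515]
orientation: [-0.0, 0.74, 0.673, 0.0]
force: [-0.3, 0.8, -0.4]
finger_gap: 0.047
grasp_force: 0.0
```

send_rows:
  rows:
    - {"dx": -5, "dy": -43, "dz": 0, "twist": -0.13, "gripper": 0.45}
    - {"dx": -5, "dy": -43, "dz": 0, "twist": -0.13, "gripper": 0.45}
    - {"dx": -5, "dy": -43, "dz": -10, "twist": -0.13, "gripper": 0.45}
    - {"dx": -5, "dy": -43, "dz": -20, "twist": -0.12, "gripper": 0.45}
    - {"dx": -5, "dy": -43, "dz": -20, "twist": -0.12, "gripper": 0.45}
    - {"dx": -5, "dy": -43, "dz": -25, "twist": -0.12, "gripper": 0.45}
    - {"dx": -5, "dy": -43, "dz": -25, "twist": -0.12, "gripper": 0.45}
    - {"dx": -5, "dy": -43, "dz": -25, "twist": -0.12, "gripper": 0.45}
    - {"dx": 0, "dy": 0, "dz": 0, "twist": 0, "gripper": 0.45}
    - {"dx": 0, "dy": 0, "dz": 0, "twist": 0, "gripper": 0.45}

```text
clock: 4.15
eef_pos: [0.4418, -0.2132, 0.1265]
orientation: [-0.0, 0.97, 0.243, 0.0]
force: [0.1, 0.5, -0.2]
finger_gap: 0.0469
grasp_force: 0.0
```

Run:
```python
from h import *
st(); f=r.grab_frame("wrist"); save(f,"w2.png"); print(proj(f,[.4426,-.2112,.03]))
```

```text
t 4.15 tcp [ 441.8 -213.2  126.5] xyaw 28.2 q [-0.     0.97   0.243  0.   ] F [ 0.1  0.5 -0.2] gap 46.9 g 0.0 j [-0.42  0.11  0.84  2.01 -0.09  1.07 -0.62]
(np.float64(311.3698045164473), np.float64(204.0901598384896))
```

View pics/w2.png

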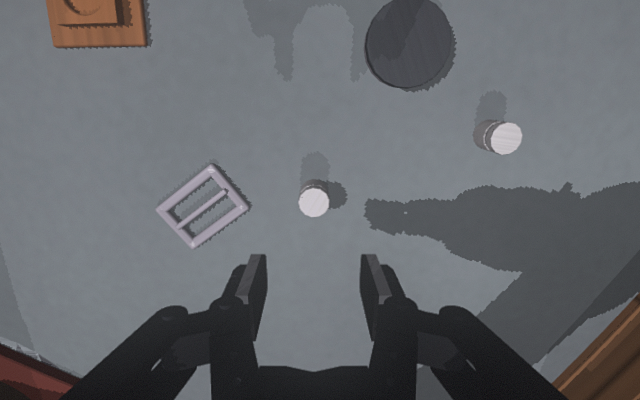

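The can top at (314,202) is within 3 px of the prediction. The second can is at (506,137). Descending onto the first.

send_rows:
  rows:
    - {"dx": 2, "dy": 0, "dz": -25, "twist": 0, "gripper": 0.45}
    - {"dx": 0, "dy": 0, "dz": -30, "twist": 0, "gripper": 0.45}
    - {"dx": 0, "dy": 0, "dz": -30, "twist": 0, "gripper": 0.45}
    - {"dx": 0, "dy": 0, "dz": -20, "twist": 0, "gripper": 0.45}
    - {"dx": 0, "dy": 0, "dz": -12, "twist": 0, "gripper": 0.45}
    - {"dx": 0, "dy": 0, "dz": 0, "twist": 0, "gripper": 0.45}
    - {"dx": 0, "dy": 0, "dz": 0, "twist": 0, "gripper": 0.8}
    - {"dx": 0, "dy": 0, "dz": 0, "twist": 0, "gripper": 0.8}
    - {"dx": 0, "dy": 0, "dz": 0, "twist": 0, "gripper": 0.8}
    - {"dx": 0, "dy": 0, "dz": 0, "twist": 0, "gripper": 0.8}
  force: 30

```text
clock: 5.45
eef_pos: [0.4444, -0.2136, 0.0103]
orientation: [0.0, 0.97, 0.243, 0.001]
force: [-1.5, 1.2, 7.0]
finger_gap: 0.024
grasp_force: 29.3
```

Run:
```python
from h import *
st()
```

```text
t 5.45 tcp [ 444.4 -213.6   10.3] xyaw 28.1 q [0.    0.97  0.243 0.001] F [-1.5  1.2  7. ] gap 24.0 g 29.3 j [-0.31  0.33  0.77  2.1  -0.31  0.83 -0.44]
```

send_rows:
  rows:
    - {"dx": 0, "dy": 0, "dz": 25, "twist": 0, "gripper": 0.8}
    - {"dx": 0, "dy": 0, "dz": 40, "twist": 0, "gripper": 0.8}
    - {"dx": 8, "dy": 22, "dz": 35, "twist": 0, "gripper": 0.8}
    - {"dx": 15, "dy": 40, "dz": 10, "twist": 0, "gripper": 0.8}
    - {"dx": 18, "dy": 45, "dz": 0, "twist": 0, "gripper": 0.8}
    - {"dx": 18, "dy": 45, "dz": 0, "twist": 0, "gripper": 0.8}
    - {"dx": 17, "dy": 45, "dz": 0, "twist": 0, "gripper": 0.8}
    - {"dx": 10, "dy": 28, "dz": 0, "twist": -0.01, "gripper": 0.8}
    - {"dx": 5, "dy": 14, "dz": 0, "twist": 0, "gripper": 0.8}
    - {"dx": 0, "dy": 0, "dz": 0, "twist": 0, "gripper": 0.8}
    - {"dx": 0, "dy": 0, "dz": 0, "twist": 0, "gripper": 0.8}

```text
clock: 6.82
eef_pos: [0.5343, 0.0238, 0.1194]
orientation: [0.0, 0.971, 0.237, -0.0]
force: [0.0, -0.3, -0.8]
finger_gap: 0.0237
grasp_force: 29.6
```

Run:
```python
from h import *
st(); f=r.grab_frame("wrist"); save(f,"w3.png")
b=np.radians(27.5); u=np.array([np.cos(b),np.sin(b)])
for k in (-1,0,1): print(k,np.round(proj(f,[*(np.array([.5352,.025])+k*.0375*u),.041 if k==1 else .016])))
d=r.outline_of("can2_center",f); print([(x["score"],x["point"],x["pixels"].sum()) for x in d])
```

```text
t 6.83 tcp [534.3  23.8 119.4] xyaw 27.4 q [ 0.     0.971  0.237 -0.   ] F [ 0.  -0.3 -0.8] gap 23.7 g 29.6 j [-0.73  0.22  0.69  1.91 -0.16  1.07 -1.07]
-1 [312. 243.]
0 [312. 202.]
1 [312. 162.]
[]
```

View pics/w3.png

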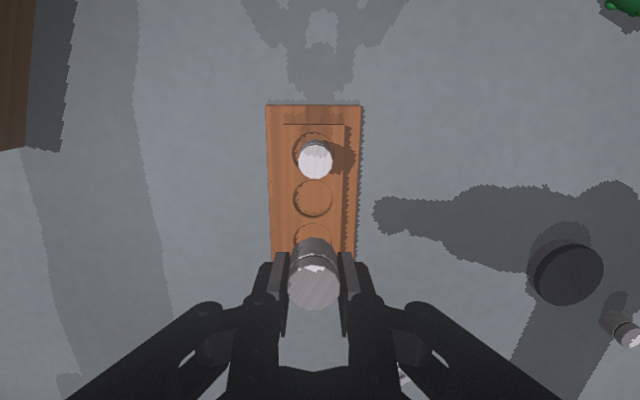

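Can2's top shows at (315,160) and well1 at about (313,199), roughly 2.5 mm further along the tool axis than predicted. Shifting by that and lowering.

send_rows:
  rows:
    - {"dx": 2.7, "dy": 0.7, "dz": -25, "twist": 0, "gripper": 0.8}
    - {"dx": 0, "dy": 0, "dz": -30, "twist": 0, "gripper": 0.8}
    - {"dx": 0, "dy": 0, "dz": -20, "twist": 0, "gripper": 0.8}
    - {"dx": 0, "dy": 0, "dz": -10, "twist": 0, "gripper": 0.8}
    - {"dx": 0, "dy": 0, "dz": -7, "twist": 0, "gripper": 0.8}
    - {"dx": 0, "dy": 0, "dz": -5, "twist": 0, "gripper": 0.8}
    - {"dx": 0, "dy": 0, "dz": 0, "twist": 0, "gripper": 0.8}
    - {"dx": 0, "dy": 0, "dz": 0, "twist": 0, "gripper": 0.8}

```text
clock: 7.92
eef_pos: [0.5376, 0.0262, 0.0227]
orientation: [-0.0, 0.971, 0.238, 0.0]
force: [-0.1, 0.7, -0.7]
finger_gap: 0.0236
grasp_force: 29.6
```

send_rows:
  rows:
    - {"dx": 0, "dy": 0, "dz": -1, "twist": 0, "gripper": 0.8}
    - {"dx": 0, "dy": 0, "dz": 0, "twist": 0, "gripper": 0.6}
    - {"dx": 0, "dy": 0, "dz": 0, "twist": 0, "gripper": 0.5}
    - {"dx": 0, "dy": 0, "dz": 0, "twist": 0, "gripper": 0.45}
    - {"dx": 0, "dy": 0, "dz": 0, "twist": 0, "gripper": 0.45}
    - {"dx": 0, "dy": 0, "dz": 20, "twist": 0, "gripper": 0.45}
    - {"dx": 0, "dy": 0, "dz": 35, "twist": 0, "gripper": 0.45}
    - {"dx": 0, "dy": 0, "dz": 40, "twist": 0, "gripper": 0.45}
    - {"dx": 0, "dy": 0, "dz": 5, "twist": 0, "gripper": 0.45}
    - {"dx": 0, "dy": 0, "dz": 0, "twist": 0, "gripper": 0.45}

```text
clock: 9.18
eef_pos: [0.5372, 0.0264, 0.1211]
orientation: [-0.0, 0.971, 0.238, 0.0]
force: [-0.7, -0.2, 0.1]
finger_gap: 0.0471
grasp_force: 0.0
```

Run:
```python
from h import *
st(); f=r.grab_frame("wrist"); save(f,"w4.png")
np.save("w4.npy",f,allow_pickle=True)
b=np.radians(27.5); u=np.array([np.cos(b),np.sin(b)])
for k in (-1,0,1): print(k,np.round(proj(f,[*(np.array([.5352,.025])+k*.0375*u),.016 if k<0 else .041])))
```

```text
t 9.18 tcp [537.2  26.4 121.1] xyaw 27.6 q [-0.     0.971  0.238  0.   ] F [-0.7 -0.2  0.1] gap 47.1 g 0.0 j [-0.74  0.22  0.69  1.9  -0.16  1.07 -1.07]
-1 [313. 246.]
0 [313. 216.]
1 [314. 167.]
```

View pics/w4.png

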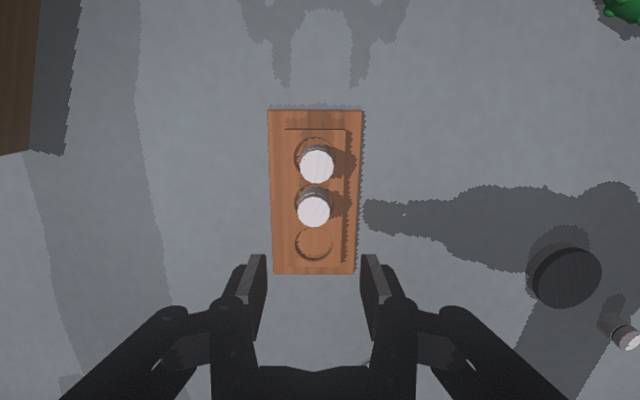

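Canister stands in the middle well at (314,212). Well0 is at (313,243). Going to the second can.

send_rows:
  rows:
    - {"dx": 1, "dy": -18, "dz": 0, "twist": 0, "gripper": 0.45}
    - {"dx": 2, "dy": -38, "dz": 0, "twist": 0, "gripper": 0.45}
    - {"dx": 3, "dy": -48, "dz": 0, "twist": 0, "gripper": 0.45}
    - {"dx": 3, "dy": -48, "dz": 0, "twist": 0, "gripper": 0.45}
    - {"dx": 3, "dy": -48, "dz": 0, "twist": 0, "gripper": 0.45}
    - {"dx": 3, "dy": -48, "dz": 0, "twist": 0, "gripper": 0.45}
    - {"dx": 3, "dy": -48, "dz": 0, "twist": 0, "gripper": 0.45}
    - {"dx": 2, "dy": -32, "dz": 0, "twist": 0, "gripper": 0.45}
    - {"dx": 1, "dy": -15, "dz": 0, "twist": 0, "gripper": 0.45}
    - {"dx": 0, "dy": 0, "dz": 0, "twist": 0, "gripper": 0.45}
    - {"dx": 0, "dy": 0, "dz": 0, "twist": 0, "gripper": 0.45}

```text
clock: 10.6
eef_pos: [0.5585, -0.3153, 0.1209]
orientation: [-0.001, 0.971, 0.239, -0.0]
force: [-0.2, 0.7, 0.6]
finger_gap: 0.0469
grasp_force: 0.0
```

Run:
```python
from h import *
o=st(); f=r.grab_frame("wrist"); save(f,"w5.png")
m=(f["pixels"].min(2)>150).astype(np.uint8); m[:150]=0;m[260:]=0;m[:,:250]=0;m[:,380:]=0
k,l,s,ct=cv2.connectedComponentsWithStats(m); i=1+np.argmax(s[1:,4]); print(ct[i],s[i],at(f,ct[i],.03))
```

```text
t 10.6 tcp [ 558.5 -315.3  120.9] xyaw 27.6 q [-0.001  0.971  0.239 -0.   ] F [-0.2  0.7  0.6] gap 46.9 g 0.0 j [-0.13  0.48  0.77  1.65 -0.36  1.16 -0.36]
[315.17451524 208.53185596] [300 194  31  30 722] [ 0.55913043 -0.31669615  0.03      ]
```

View pics/w5.png

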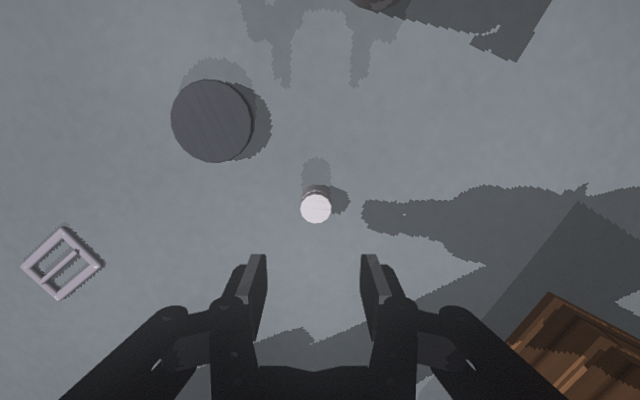

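The second can is centred at (315,208), between the fingers. Gripping it.

send_rows:
  rows:
    - {"dx": 0.6, "dy": -1.4, "dz": -20, "twist": 0, "gripper": 0.45}
    - {"dx": 0, "dy": 0, "dz": -30, "twist": 0, "gripper": 0.45}
    - {"dx": 0, "dy": 0, "dz": -30, "twist": 0, "gripper": 0.45}
    - {"dx": 0, "dy": 0, "dz": -20, "twist": 0, "gripper": 0.45}
    - {"dx": 0, "dy": 0, "dz": -11, "twist": 0, "gripper": 0.45}
    - {"dx": 0, "dy": 0, "dz": 0, "twist": 0, "gripper": 0.45}
    - {"dx": 0, "dy": 0, "dz": 0, "twist": 0, "gripper": 0.8}
    - {"dx": 0, "dy": 0, "dz": 0, "twist": 0, "gripper": 0.8}
    - {"dx": 0, "dy": 0, "dz": 0, "twist": 0, "gripper": 0.8}
    - {"dx": 0, "dy": 0, "dz": 0, "twist": 0, "gripper": 0.8}
  force: 30

```text
clock: 11.9
eef_pos: [0.5596, -0.3187, 0.0114]
orientation: [0.0, 0.971, 0.238, 0.001]
force: [-0.5, 0.4, 7.3]
finger_gap: 0.0237
grasp_force: 29.7
```

send_rows:
  rows:
    - {"dx": 0, "dy": 0, "dz": 30, "twist": 0, "gripper": 0.8}
    - {"dx": 0, "dy": 0, "dz": 40, "twist": 0, "gripper": 0.8}
    - {"dx": -4, "dy": 20, "dz": 30, "twist": 0, "gripper": 0.8}
    - {"dx": -7, "dy": 42, "dz": 10, "twist": 0, "gripper": 0.8}
    - {"dx": -8, "dy": 48, "dz": 0, "twist": 0, "gripper": 0.8}
    - {"dx": -8, "dy": 48, "dz": 0, "twist": 0, "gripper": 0.8}
    - {"dx": -8, "dy": 48, "dz": 0, "twist": 0, "gripper": 0.8}
    - {"dx": -8, "dy": 48, "dz": 0, "twist": 0, "gripper": 0.8}
    - {"dx": -7, "dy": 41, "dz": 0, "twist": 0, "gripper": 0.8}
    - {"dx": -4, "dy": 22, "dz": 0, "twist": 0, "gripper": 0.8}
    - {"dx": -1, "dy": 8, "dz": 0, "twist": 0, "gripper": 0.8}
    - {"dx": 0, "dy": 0, "dz": 0, "twist": 0, "gripper": 0.8}

```text
clock: 13.4
eef_pos: [0.504, 0.0065, 0.1204]
orientation: [-0.0, 0.971, 0.238, 0.0]
force: [0.6, 0.0, -0.3]
finger_gap: 0.0237
grasp_force: 29.6
```

send_rows:
  rows:
    - {"dx": 0, "dy": 0, "dz": 0, "twist": 0, "gripper": 0.8}

```text
clock: 13.52
eef_pos: [0.5041, 0.0054, 0.1204]
orientation: [0.0, 0.971, 0.237, 0.0]
force: [0.8, -0.6, 0.4]
finger_gap: 0.0233
grasp_force: 29.6
```

Run:
```python
from h import *
for i in range(5): st(); r.grab_frame("wrist")
```

```text
t 13.53 tcp [504.1   5.4 120.4] xyaw 27.4 q [0.    0.971 0.237 0.   ] F [ 0.8 -0.6  0.4] gap 23.3 g 29.6 j [-0.77  0.14  0.73  1.98 -0.11  1.06 -1.08]
t 13.57 tcp [504.1   5.4 120.3] xyaw 27.4 q [0.    0.971 0.237 0.   ] F [ 0.1  0.3 -0.8] gap 23.6 g 29.6 j [-0.77  0.14  0.73  1.98 -0.11  1.06 -1.08]
t 13.62 tcp [504.    5.6 120.3] xyaw 27.4 q [ 0.     0.971  0.237 -0.   ] F [-1.1  0.  -0.5] gap 23.7 g 29.6 j [-0.77  0.14  0.73  1.98 -0.11  1.06 -1.08]
t 13.68 tcp [504.    5.7 120.3] xyaw 27.5 q [ 0.     0.971  0.237 -0.   ] F [ 0.3 -0.7 -0.5] gap 24.1 g 29.6 j [-0.77  0.14  0.73  1.98 -0.11  1.06 -1.08]
t 13.72 tcp [504.    5.9 120.3] xyaw 27.5 q [ 0.     0.971  0.237 -0.   ] F [ 0.9 -0.  -0.5] gap 23.3 g 29.6 j [-0.77  0.14  0.73  1.98 -0.11  1.06 -1.08]
```

send_rows:
  rows:
    - {"dx": 0, "dy": 2, "dz": -25, "twist": 0, "gripper": 0.8}
    - {"dx": 0, "dy": 0, "dz": -30, "twist": 0, "gripper": 0.8}
    - {"dx": 0, "dy": 0, "dz": -20, "twist": 0, "gripper": 0.8}
    - {"dx": 0, "dy": 0, "dz": -10, "twist": 0, "gripper": 0.8}
    - {"dx": 0, "dy": 0, "dz": 0, "twist": 0, "gripper": 0.8}
    - {"dx": 0, "dy": 0, "dz": -7, "twist": 0, "gripper": 0.8}
    - {"dx": 0, "dy": 0, "dz": -5, "twist": 0, "gripper": 0.8}
    - {"dx": 0, "dy": 0, "dz": 0, "twist": 0, "gripper": 0.8}
    - {"dx": 0, "dy": 0, "dz": 0, "twist": 0, "gripper": 0.8}

```text
clock: 14.9
eef_pos: [0.504, 0.0088, 0.0235]
orientation: [-0.0, 0.971, 0.238, 0.0]
force: [-0.2, -0.9, -1.0]
finger_gap: 0.0234
grasp_force: 29.6
```

send_rows:
  rows:
    - {"dx": 0, "dy": 0, "dz": -1, "twist": 0, "gripper": 0.8}
    - {"dx": 0, "dy": 0, "dz": 0, "twist": 0, "gripper": 0.6}
    - {"dx": 0, "dy": 0, "dz": 0, "twist": 0, "gripper": 0.5}
    - {"dx": 0, "dy": 0, "dz": 0, "twist": 0, "gripper": 0.45}
    - {"dx": 0, "dy": 0, "dz": 0, "twist": 0, "gripper": 0.45}
    - {"dx": 0, "dy": 0, "dz": 20, "twist": 0, "gripper": 0.45}
    - {"dx": 0, "dy": 0, "dz": 35, "twist": 0, "gripper": 0.45}
    - {"dx": 0, "dy": 0, "dz": 45, "twist": 0, "gripper": 0.2}
    - {"dx": 0, "dy": 0, "dz": 10, "twist": 0, "gripper": 0.1}
    - {"dx": 0, "dy": 0, "dz": 0, "twist": 0, "gripper": 0}

```text
clock: 16.15
eef_pos: [0.5041, 0.0091, 0.1325]
orientation: [-0.0, 0.971, 0.238, 0.001]
force: [0.2, 0.1, -0.6]
finger_gap: 0.0852
grasp_force: 0.0
```

Run:
```python
from h import *
o=st(); f=r.grab_frame("wrist"); save(f,"w6.png")
m=(f["pixels"].min(2)>150).astype(np.uint8); m[260:]=0;m[:,:260]=0;m[:,370:]=0
k,l,s,ct=cv2.connectedComponentsWithStats(m)
for i in range(1,k):
    if s[i,4]>200: print(ct[i],s[i],np.round(at(f,ct[i],.041),4))
# wood mask -> board
d=r.outline_of("box_base",f)
for x in d[:1]:
    p=np.argwhere(x["pixels"])[:,::-1]; b=cv2.boxPoints(cv2.minAreaRect(p.astype(np.float32))); w=np.array([at(f,q,.006)[:2] for q in b]); print(x["score"],np.round(b),np.round(w,4).tolist(),w.mean(0))
```

```text
t 16.15 tcp [504.1   9.1 132.5] xyaw 27.6 q [-0.     0.971  0.238  0.001] F [ 0.2  0.1 -0.6] gap 85.2 g 0.0 j [-0.79  0.13  0.74  1.97 -0.1   1.08 -1.1 ]
[316.2139738  111.56441048] [300  94  34  35 916] [0.5698 0.0409 0.041 ]
[313.19825436 159.49002494] [297 144  33  32 802] [0.5383 0.0268 0.041 ]
[313.13733906 207.70243205] [298 194  31  29 699] [0.5045 0.0093 0.041 ]
0.6 [[267.  59.]
 [362.  59.]
 [362. 233.]
 [267. 233.]] [[0.5862, 0.0928], [0.6207, 0.0269], [0.4925, -0.048], [0.4517, 0.0299]] [0.53778634 0.025392  ]
```

View pics/w6.png

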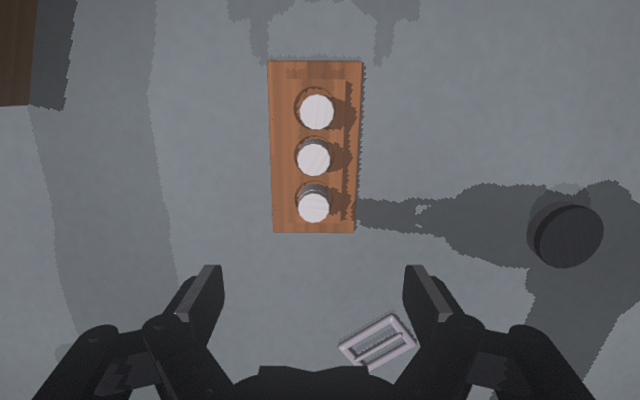

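All three canisters stand in a row at (316,112), (313,159) and (313,208). On to the lid.

send_rows:
  rows:
    - {"dx": 1, "dy": 15, "dz": 15, "twist": -0.033, "gripper": 0}
    - {"dx": 2, "dy": 32, "dz": 20, "twist": -0.033, "gripper": 0}
    - {"dx": 2, "dy": 40, "dz": 20, "twist": -0.033, "gripper": 0}
    - {"dx": 2, "dy": 45, "dz": 5, "twist": -0.033, "gripper": 0}
    - {"dx": 2, "dy": 45, "dz": 0, "twist": -0.033, "gripper": 0}
    - {"dx": 2, "dy": 43, "dz": 0, "twist": -0.033, "gripper": 0}
    - {"dx": 2, "dy": 35, "dz": 0, "twist": -0.033, "gripper": 0}
    - {"dx": 2, "dy": 25, "dz": 0, "twist": -0.033, "gripper": 0}
    - {"dx": 2, "dy": 11, "dz": 0, "twist": -0.033, "gripper": 0}
    - {"dx": 1, "dy": 4, "dz": 0, "twist": -0.033, "gripper": 0}
    - {"dx": 0, "dy": 0, "dz": 0, "twist": 0, "gripper": 0}
    - {"dx": 0, "dy": 0, "dz": 0, "twist": 0, "gripper": 0}

```text
clock: 17.75
eef_pos: [0.522, 0.3029, 0.192]
orientation: [0.0, 0.997, 0.075, -0.0]
force: [1.0, -0.1, 0.4]
finger_gap: 0.085
grasp_force: 0.0
```

Run:
```python
from h import *
o=st(); f=r.grab_frame("wrist"); save(f,"w7.png")
for n in ("outer_handle","inner_center"):
  for x in r.outline_of(n,f)[:1]:
    c,_=cv2.findContours(x["pixels"].astype(np.uint8),0,2); c=max(c,key=cv2.contourArea)
    b=cv2.approxPolyDP(c,12,True)[:,0]; w=np.array([at(f,q,.055)[:2] for q in b]); print(n,x["score"],b.tolist(),np.round(w*1e3,1).tolist())
    b=cv2.boxPoints(cv2.minAreaRect(c)); w=np.array([at(f,q,.055)[:2] for q in b]);print(b.tolist(),np.round(w*1e3,1).tolist(),w.mean(0))
```

```text
t 17.75 tcp [522.  302.9 192. ] xyaw 8.6 q [ 0.     0.997  0.075 -0.   ] F [ 1.  -0.1  0.4] gap 85.0 g 0.0 j [-1.09  0.29  0.6   1.66 -0.17  1.24 -1.88]
outer_handle 0.67 [[280, 118], [282, 248], [339, 251], [345, 121]] [[582.4, 340.8], [460.2, 324.4], [465.4, 268.7], [588.3, 285.4]]
[[278.0, 118.0], [345.0, 118.0], [345.0, 253.0], [278.0, 253.0]] [[582.2, 342.5], [590.8, 285.9], [464.1, 262.5], [454.2, 327.7]] [0.52280421 0.30464292]
inner_center 0.97 [[277, 138], [281, 118], [345, 116], [280, 111]] [[565.2, 341.4], [582.5, 340.0], [592.4, 286.2], [588.2, 341.5]]
[[269.75860595703125, 114.10342407226562], [338.1455078125, 93.380126953125], [345.74853515625, 118.47012329101562], [277.36163330078125, 139.19342041015625]] [[584.3, 349.9], [609.7, 295.1], [590.5, 285.2], [564.2, 341.0]] [0.58716337 0.31779415]
```

View pics/w7.png

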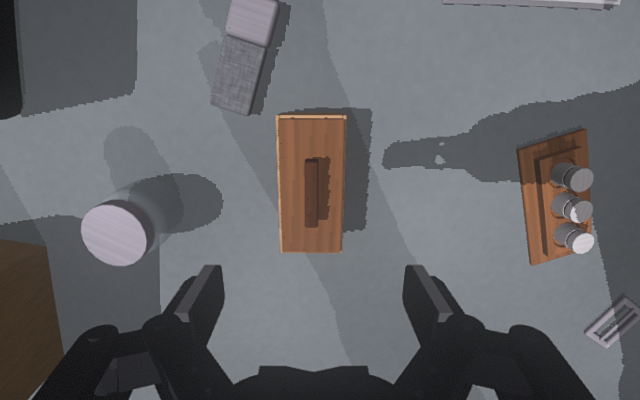

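The lid is centred between the fingers, with the plate spanning columns 277–346 and rows 115–252. Descending to straddle it.

send_rows:
  rows:
    - {"dx": 1.5, "dy": 1.2, "dz": -25, "twist": 0, "gripper": 0}
    - {"dx": 0, "dy": 0, "dz": -45, "twist": 0, "gripper": 0}
    - {"dx": 0, "dy": 0, "dz": -45, "twist": 0, "gripper": 0}
    - {"dx": 0, "dy": 0, "dz": -30, "twist": 0, "gripper": 0}
    - {"dx": 0, "dy": 0, "dz": -20, "twist": 0, "gripper": 0}
    - {"dx": 0, "dy": 0, "dz": -10, "twist": 0, "gripper": 0}
    - {"dx": 0, "dy": 0, "dz": -7, "twist": 0, "gripper": 0}
    - {"dx": 0, "dy": 0, "dz": 0, "twist": 0, "gripper": 0}
    - {"dx": 0, "dy": 0, "dz": 0, "twist": 0, "gripper": 0}

```text
clock: 19.02
eef_pos: [0.5239, 0.3053, 0.0111]
orientation: [-0.0, 0.997, 0.075, 0.001]
force: [0.0, -0.5, 0.5]
finger_gap: 0.0852
grasp_force: 0.0
```

send_rows:
  rows:
    - {"dx": 0, "dy": 0, "dz": 0, "twist": 0, "gripper": 0.15}
    - {"dx": 0, "dy": 0, "dz": 0, "twist": 0, "gripper": 0.22}
    - {"dx": 0, "dy": 0, "dz": 0, "twist": 0, "gripper": 0.28}
    - {"dx": 0, "dy": 0, "dz": 0, "twist": 0, "gripper": 0.4}
    - {"dx": 0, "dy": 0, "dz": 0, "twist": 0, "gripper": 0.4}
    - {"dx": 0, "dy": 0, "dz": 0, "twist": 0, "gripper": 0.4}
  force: 50

```text
clock: 19.77
eef_pos: [0.5236, 0.3052, 0.0108]
orientation: [-0.0, 0.997, 0.075, 0.0]
force: [-1.0, -0.6, 5.8]
finger_gap: 0.0613
grasp_force: 54.9
```

send_rows:
  rows:
    - {"dx": 0, "dy": 0, "dz": 4, "twist": 0, "gripper": 0.4}
    - {"dx": 0, "dy": 0, "dz": 10, "twist": 0, "gripper": 0.4}
    - {"dx": 0, "dy": 0, "dz": 16, "twist": 0, "gripper": 0.4}
    - {"dx": 0, "dy": 0, "dz": 20, "twist": 0, "gripper": 0.4}
    - {"dx": 0, "dy": 0, "dz": 16, "twist": 0, "gripper": 0.4}
    - {"dx": 0, "dy": 0, "dz": 10, "twist": 0, "gripper": 0.4}
    - {"dx": 0, "dy": 0, "dz": 4, "twist": 0, "gripper": 0.4}
    - {"dx": 0, "dy": 0, "dz": 0, "twist": 0, "gripper": 0.4}

```text
clock: 20.78
eef_pos: [0.5233, 0.305, 0.0902]
orientation: [-0.0, 0.997, 0.075, -0.0]
force: [-0.8, -0.7, -2.9]
finger_gap: 0.0614
grasp_force: 55.3
```

send_rows:
  rows:
    - {"dx": 0.4, "dy": -8, "dz": 0, "twist": 0.01, "gripper": 0.4}
    - {"dx": 0.8, "dy": -16, "dz": 0, "twist": 0.02, "gripper": 0.4}
    - {"dx": 1.2, "dy": -24, "dz": 0, "twist": 0.028, "gripper": 0.4}
    - {"dx": 1.5, "dy": -30, "dz": 0, "twist": 0.036, "gripper": 0.4}
    - {"dx": 1.6, "dy": -32, "dz": 0, "twist": 0.038, "gripper": 0.4}
    - {"dx": 1.6, "dy": -32, "dz": 0, "twist": 0.038, "gripper": 0.4}
    - {"dx": 1.6, "dy": -32, "dz": 0, "twist": 0.038, "gripper": 0.4}
    - {"dx": 1.6, "dy": -32, "dz": 0, "twist": 0.038, "gripper": 0.4}
    - {"dx": 1.5, "dy": -29, "dz": 0, "twist": 0.034, "gripper": 0.4}
    - {"dx": 1.2, "dy": -23, "dz": 0, "twist": 0.028, "gripper": 0.4}
    - {"dx": 0.7, "dy": -14, "dz": 0, "twist": 0.016, "gripper": 0.4}
    - {"dx": 0.4, "dy": -7.6, "dz": 0, "twist": 0.008, "gripper": 0.4}

```text
clock: 22.28
eef_pos: [0.537, 0.0238, 0.09]
orientation: [0.0, 0.971, 0.239, -0.0]
force: [0.2, -0.4, -3.1]
finger_gap: 0.0616
grasp_force: 55.3
```

send_rows:
  rows:
    - {"dx": 0, "dy": 0, "dz": 0, "twist": 0, "gripper": 0.4}
    - {"dx": 0, "dy": 0, "dz": 0, "twist": 0, "gripper": 0.4}
    - {"dx": 0, "dy": 0, "dz": 0, "twist": 0, "gripper": 0.4}
    - {"dx": 0, "dy": 0, "dz": 0, "twist": 0, "gripper": 0.4}

```text
clock: 22.78
eef_pos: [0.5375, 0.0258, 0.0903]
orientation: [-0.0, 0.971, 0.239, -0.0]
force: [-0.5, -0.2, -3.8]
finger_gap: 0.0612
grasp_force: 55.3
```

Run:
```python
from h import *
o=st(); f=r.grab_frame("wrist")
g=r.grab_frame("scene"); print(proj(g,[.5378,.0254,.05]))
a=cv2.resize(f["pixels"],(640,400)); u,v=map(int,proj(g,[.5378,.0254,.06])); b=cv2.resize(g["pixels"][v-40:v+40,u-64:u+64],(640,400),interpolation=2)
s=np.vstack([a[60:320],b]); cv2.imwrite("pics/w8.png",s[:600,:,::-1]); print(s.shape)
```

```text
t 22.77 tcp [537.5  25.8  90.3] xyaw 27.7 q [-0.     0.971  0.239 -0.   ] F [-0.5 -0.2 -3.8] gap 61.2 g 55.3 j [-0.69  0.26  0.64  1.93 -0.18  1.01 -1.05]
(np.float64(298.23574692337553), np.float64(194.1183139851542))
(660, 640, 3)
```

View pics/w8.png

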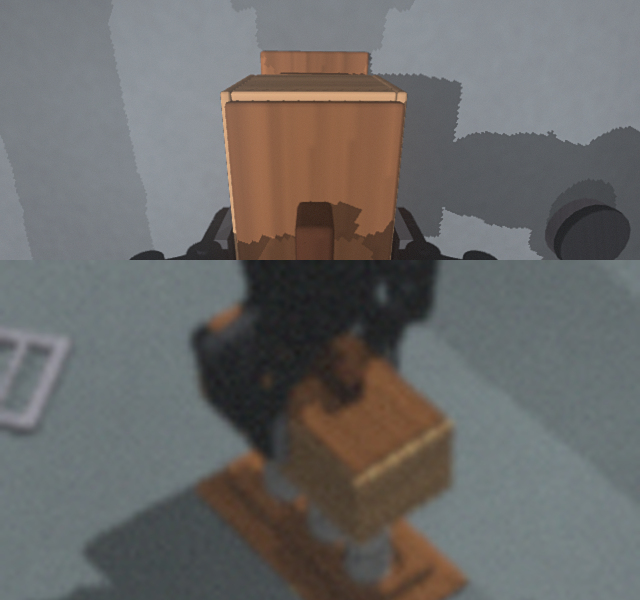

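The lid sits square over the base, both centred at column 314. The scene crop shows it level above the cans. Lowering.

send_rows:
  rows:
    - {"dx": 0, "dy": 0, "dz": -6, "twist": 0, "gripper": 0.4}
    - {"dx": 0, "dy": 0, "dz": -14, "twist": 0, "gripper": 0.4}
    - {"dx": 0, "dy": 0, "dz": -16, "twist": 0, "gripper": 0.4}
    - {"dx": 0, "dy": 0, "dz": -14, "twist": 0, "gripper": 0.4}
    - {"dx": 0, "dy": 0, "dz": -7, "twist": 0, "gripper": 0.4}
    - {"dx": 0, "dy": 0, "dz": -3, "twist": 0, "gripper": 0.4}
    - {"dx": 0, "dy": 0, "dz": 0, "twist": 0, "gripper": 0.4}
    - {"dx": 0, "dy": 0, "dz": -3, "twist": 0, "gripper": 0.4}
    - {"dx": 0, "dy": 0, "dz": -3, "twist": 0, "gripper": 0.4}
    - {"dx": 0, "dy": 0, "dz": 0, "twist": 0, "gripper": 0.4}
    - {"dx": 0, "dy": 0, "dz": 0, "twist": 0, "gripper": 0.4}

```text
clock: 24.25
eef_pos: [0.5375, 0.0254, 0.0244]
orientation: [-0.0, 0.971, 0.239, 0.0]
force: [0.6, -0.6, -4.0]
finger_gap: 0.0615
grasp_force: 55.3
```

send_rows:
  rows:
    - {"dx": 0, "dy": 0, "dz": -3, "twist": 0, "gripper": 0.4}
    - {"dx": 0, "dy": 0, "dz": -2, "twist": 0, "gripper": 0.4}
    - {"dx": 0, "dy": 0, "dz": -1.5, "twist": 0, "gripper": 0.4}
    - {"dx": 0, "dy": 0, "dz": -1, "twist": 0, "gripper": 0.4}
    - {"dx": 0, "dy": 0, "dz": 0, "twist": 0, "gripper": 0.4}
    - {"dx": 0, "dy": 0, "dz": 0, "twist": 0, "gripper": 0.4}

```text
clock: 25.0
eef_pos: [0.5375, 0.0254, 0.0168]
orientation: [-0.0, 0.971, 0.239, 0.0]
force: [0.8, 0.1, -4.6]
finger_gap: 0.0617
grasp_force: 55.3
```

send_rows:
  rows:
    - {"dx": 0, "dy": 0, "dz": -0.7, "twist": 0, "gripper": 0.4}
    - {"dx": 0, "dy": 0, "dz": 0, "twist": 0, "gripper": 0.4}
    - {"dx": 0, "dy": 0, "dz": 0, "twist": 0, "gripper": 0.4}

```text
clock: 25.38
eef_pos: [0.5375, 0.0254, 0.0167]
orientation: [-0.0, 0.971, 0.239, 0.0]
force: [-4.6, 1.2, 7.7]
finger_gap: 0.0613
grasp_force: 56.5
```

send_rows:
  rows:
    - {"dx": 0, "dy": 0, "dz": 0, "twist": 0, "gripper": 0.22}
    - {"dx": 0, "dy": 0, "dz": 0, "twist": 0, "gripper": 0.15}
    - {"dx": 0, "dy": 0, "dz": 0, "twist": 0, "gripper": 0}
    - {"dx": 0, "dy": 0, "dz": 0, "twist": 0, "gripper": 0}
    - {"dx": 0, "dy": 0, "dz": 0, "twist": 0, "gripper": 0}
    - {"dx": 0, "dy": 0, "dz": 15, "twist": 0, "gripper": 0}
    - {"dx": 0, "dy": 0, "dz": 30, "twist": 0, "gripper": 0}
    - {"dx": 0, "dy": 0, "dz": 45, "twist": 0, "gripper": 0}
    - {"dx": 0, "dy": 0, "dz": 50, "twist": 0, "gripper": 0}
    - {"dx": 0, "dy": 0, "dz": 35, "twist": 0, "gripper": 0}
    - {"dx": 0, "dy": 0, "dz": 10, "twist": 0, "gripper": 0}
    - {"dx": 0, "dy": 0, "dz": 0, "twist": 0, "gripper": 0.5}

```text
clock: 26.88
eef_pos: [0.5376, 0.0254, 0.2016]
orientation: [-0.0, 0.971, 0.239, 0.001]
force: [-0.2, 0.1, 0.1]
finger_gap: 0.0698
grasp_force: 0.0
```

Run:
```python
from h import *
o=st(); f=r.grab_frame("wrist")
g=r.grab_frame("scene")
for z in (.079,): print("handle pred",proj(f,[.5375,.0256,z]))
b=np.radians(27.5);R=np.array([[np.cos(b),-np.sin(b)],[np.sin(b),np.cos(b)]])
for q in [(-64,-29),(64,-29),(64,29),(-64,29)]: print(np.round(proj(f,[*(np.array([.5377,.0256])+R@np.array(q)/1e3),.061])))
u,v=map(int,proj(g,[.5378,.0254,.04])); c=cv2.resize(g["pixels"][v-30:v+30,u-48:u+48],(480,300),interpolation=2)
s=np.vstack([f["pixels"][60:340,80:560],c]); cv2.imwrite("pics/w9.png",s[:,:,::-1])
```

```text
t 26.88 tcp [537.6  25.4 201.6] xyaw 27.7 q [-0.     0.971  0.239  0.001] F [-0.2  0.1  0.1] gap 69.8 g 0.0 j [-0.74  0.13  0.67  1.81 -0.09  1.23 -1.13]
handle pred (np.float64(312.8604927704109), np.float64(196.33008087221958))
[342. 252.]
[347. 120.]
[280. 119.]
[284. 252.]
```

View pics/w9.png

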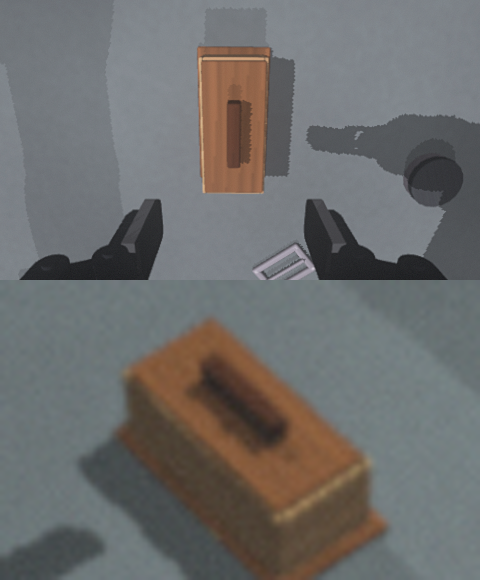

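The lid is seated: the plate shows at columns 281–347 and rows 119–252, which matches a plate top at 61 mm. The handle is at column 314. Descending to grip it.

send_rows:
  rows:
    - {"dx": 0, "dy": 0, "dz": -20, "twist": 0, "gripper": 0.5}
    - {"dx": 0, "dy": 0, "dz": -40, "twist": 0, "gripper": 0.5}
    - {"dx": 0, "dy": 0, "dz": -35, "twist": 0, "gripper": 0.5}
    - {"dx": 0, "dy": 0, "dz": -20, "twist": 0, "gripper": 0.6}
    - {"dx": 0, "dy": 0, "dz": -12, "twist": 0, "gripper": 0.6}
    - {"dx": 0, "dy": 0, "dz": -7, "twist": 0, "gripper": 0.6}
    - {"dx": 0, "dy": 0, "dz": -2, "twist": 0, "gripper": 0.6}
    - {"dx": 0, "dy": 0, "dz": 0, "twist": 0, "gripper": 0.6}
  force: 40

```text
clock: 27.98
eef_pos: [0.5378, 0.0254, 0.0655]
orientation: [-0.0, 0.971, 0.239, 0.0]
force: [-0.5, -0.9, -0.1]
finger_gap: 0.0342
grasp_force: 0.0
```

send_rows:
  rows:
    - {"dx": 0, "dy": 0, "dz": 0, "twist": 0, "gripper": 0.72}
    - {"dx": 0, "dy": 0, "dz": 0, "twist": 0, "gripper": 0.78}
    - {"dx": 0, "dy": 0, "dz": 0, "twist": 0, "gripper": 0.84}
    - {"dx": 0, "dy": 0, "dz": 0, "twist": 0, "gripper": 1}
    - {"dx": 0, "dy": 0, "dz": 0, "twist": 0, "gripper": 1}
    - {"dx": 0, "dy": 0, "dz": 0, "twist": 0, "gripper": 1}
  force: 40

```text
clock: 28.72
eef_pos: [0.5377, 0.0255, 0.0654]
orientation: [-0.0, 0.971, 0.239, 0.0]
force: [-2.0, 0.3, 5.8]
finger_gap: 0.0108
grasp_force: 41.1
```

Gripped, with an 11 mm gap on the 12 mm handle. Lifting straight up slowly by 100 mm.

send_rows:
  rows:
    - {"dx": 0, "dy": 0, "dz": 1, "twist": 0, "gripper": 1}
    - {"dx": 0, "dy": 0, "dz": 2, "twist": 0, "gripper": 1}
    - {"dx": 0, "dy": 0, "dz": 3, "twist": 0, "gripper": 1}
    - {"dx": 0, "dy": 0, "dz": 5, "twist": 0, "gripper": 1}
    - {"dx": 0, "dy": 0, "dz": 10, "twist": 0, "gripper": 1}
    - {"dx": 0, "dy": 0, "dz": 16, "twist": 0, "gripper": 1}
    - {"dx": 0, "dy": 0, "dz": 20, "twist": 0, "gripper": 1}
    - {"dx": 0, "dy": 0, "dz": 20, "twist": 0, "gripper": 1}
    - {"dx": 0, "dy": 0, "dz": 13, "twist": 0, "gripper": 1}
    - {"dx": 0, "dy": 0, "dz": 7, "twist": 0, "gripper": 1}
    - {"dx": 0, "dy": 0, "dz": 3, "twist": 0, "gripper": 1}
    - {"dx": 0, "dy": 0, "dz": 0, "twist": 0, "gripper": 1}

```text
clock: 30.22
eef_pos: [0.5373, 0.0254, 0.1648]
orientation: [-0.0, 0.971, 0.239, -0.0]
force: [-0.3, 0.2, -2.3]
finger_gap: 0.0111
grasp_force: 40.3
```

send_rows:
  rows:
    - {"dx": 0, "dy": 0, "dz": 0, "twist": 0, "gripper": 1}
    - {"dx": 0, "dy": 0, "dz": 0, "twist": 0, "gripper": 1}
    - {"dx": 0, "dy": 0, "dz": 0, "twist": 0, "gripper": 1}
    - {"dx": 0, "dy": 0, "dz": 0, "twist": 0, "gripper": 1}

```text
clock: 30.72
eef_pos: [0.5375, 0.0253, 0.165]
orientation: [0.0, 0.971, 0.239, -0.0]
force: [0.9, -0.3, -0.6]
finger_gap: 0.0109
grasp_force: 40.3
```

Run:
```python
from h import *
o=st(); print(np.abs(o["joint_vel"]).max())
g=r.grab_frame("scene")
u,v=map(int,proj(g,[.5378,.0254,.09])); c=cv2.resize(g["pixels"][v-45:v+45,u-60:u+60],(800,600),interpolation=2)
cv2.imwrite("pics/w10.png",c[:,:,::-1])
```

```text
t 30.73 tcp [537.5  25.3 165. ] xyaw 27.7 q [ 0.     0.971  0.239 -0.   ] F [ 0.9 -0.3 -0.6] gap 10.9 g 40.3 j [-0.73  0.17  0.68  1.85 -0.12  1.16 -1.11]
0.0019665560455492817
```

View pics/w10.png

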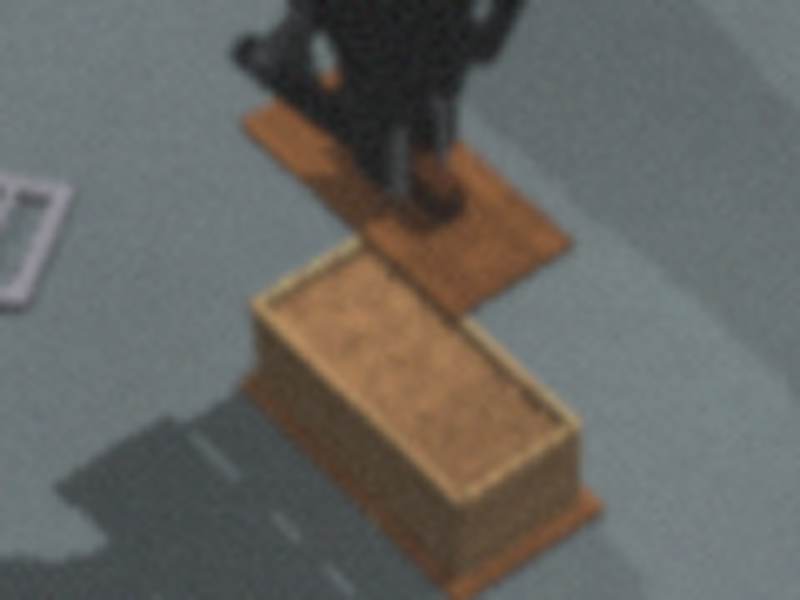

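The outer lid hangs level with its near corner at (455,318). The inner lid sits on the board with its cork pan exposed.

```bash
python3 -c "
from station import r
print(r.job_done())"
```

```text
the job is handed in; nothing more can be done
None
```

The job is handed in: the two loose canisters are in the empty wells, the inner lid is seated on the base over all three, and the arm is holding the outer lid still and level about 10 cm above the box.

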